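# Hang the slide carrier in the staining bath

### The job

Get the blood films ready for staining: flip the hinged lid of the empty steel staining bath up and over past its balance point, without slamming or flinging it, so that it stands open by itself against its stop. Then take the carrier of glass slides by its handle, keep it level, and hang it in the bath with its long bar lying in both end hooks, making sure that both ends have seated before you let go. Leave the lid open and the other things on the bench where they are.

Things in the scene. Friction and masses are not known exactly. Their poses are not given: they have to be found in the camera images.
- bath: Stainless staining bath, empty, fixed: open trough 130 (x) x 236 (y) x 92 mm high, walls 3 mm, inner floor 11 mm up. Origin: centre of its underside, on the bench. x to the back (hinge side), y to its left end, z up; its front (-x, lip side) faces the robot, turned up to 0.25 rad. Two stop brackets stick out 35 mm behind the back wall.
- lid (a joint): Lid hinge, rad: 0 closed, 1.95 open, leaning back on its stop. Lid: inverted steel tray 136 x 242 x 35 mm, about 0.45 kg (+-25 %), closed it spans 94 to 129 mm over the bench; no latch, light damping. Below about 1.2 rad (balance point) a lid let go falls shut; beyond it, the lid goes to the stop by itself in about 1 s.
- hinge (a point): Middle of the lid's hinge axis, which runs along the bath's y: 68 mm behind the bath's centre, 94 mm above the bench. Axes as the bath's.
- lip (a point): Underside of the lid's front lip, mid-width, 148 mm from the hinge axis; moves with the lid. Lip: plate 110 mm wide, 4 mm thick, at the lid's lower front edge, out to a rolled edge 8 mm thick whose centre is 160 mm from the hinge axis. Closed: underside 94 mm over the bench (rolled edge 92), front 31 mm ahead of the bath's front wall; free space below for fingertips.
- hook_left (a point): Seat in the hook at the bath's left (+y) end, where the bar's axis lies when seated: 92 mm from the bath's centre, 80 mm above the bench (12 below the rim). Hook: 6 mm wire bent to an open-topped U seen along y, held to the end wall; mouth 20 mm wide, tips 17 mm above the seat, sides leading the 8 mm bar to within about 1 mm. Axes as the bath's.
- hook_right (a point): The same seat in the hook at the bath's right (-y) end.
- carrier: Slide carrier, about 0.35 kg (+-25 %): steel tray 84 (x) x 160 (y) x 24 mm of upright glass slides, 29 mm high, under a round bar along y, 8 mm thick, 212 mm long, its axis 62 mm above the tray's underside. End straps' outer faces 81.5 mm from the middle. Origin: centre of the underside, z up. May hang either way round, underside then 18 mm over the bench, about 7 mm play along y.
- grip (a point): Middle of the carrier's black handle plate, 80 mm above the tray's underside: plate 10 mm thick (carrier's x), 46 mm wide (y), from 58 to 90 mm above the underside. Pinch its thickness from above.
- bar_end_a (a point): Point on the bar's axis that belongs in a hook, 92 mm from its middle towards the carrier's +y.
- bar_end_b (a point): The same towards the carrier's -y.
- bench_timer: Bystander: round mechanical timer, 64 mm wide, 31 mm high, loose. Origin: centre of its underside.
- slide_box: Bystander: yellow slide box 34 x 82 x 31 mm, loose. Origin: centre of its underside.
- stain_1: Bystander: dropper bottle, 36 mm wide, 104 mm high, loose. Origin: centre of its underside.

How it is judged:
By the outcome, as a careful person would: the job done as asked, in the order asked, and still so for the second after the job is handed in, with the robot touching nothing.
It also fails if it takes over 64 s, if anything falls off the work surface, if the arm or the gripper's body presses on something with over 40 N, if the wrist force passes 120 N, or if a joint passes its speed limit or range.

### The arm

A 7-joint arm with a two-finger parallel gripper is mounted at the origin on a cart in front of the work surface, level with it; the furniture and walls round the work are solid. World frame = base frame: x ahead of the robot, y to its left, z up, the work surface at z = 0. Lengths are in m, angles in degrees, forces in N, time in s.
With the tool pointing down it reaches from about 0.4 to 0.85 m from the base axis. Payload 10.4 kg.
Tool frame: the origin (TCP) lies between the finger pads; the fingertips stand 8 mm ahead of it and the grasp point (between the pads) lies 11 mm behind it (arm.tcp_to_tips is the distance from the TCP to the fingertips, in m); z points along the fingers, y is the line along which they close (so a half turn about z gives the same grasp; the last joint's range is limited). The gripper opens to 85 mm and grips with 20 to 120 N. Pads are 22 mm wide; open, the fingers measure 114 mm over their backs; the gripper's body (76 mm by 85 mm) begins 54 mm behind the grasp point. The pads swing forward as they close: fully open they stand 13 mm farther back than shut.
Start: joints at [-66.039, 19.034, -3.707, 83.658, 1.238, 77.344, -5.071], TCP at [0.267, 0.565, 0.239] pointing down, gripper open.
Joint ranges: [-148.97, 148.97], [-28.65, 121.19], [-84.17, 76.75], [9.2, 138.47], [-72.65, 252.65], [3.7, 117.97], [-149.18, 149.18]. Speed limits (degrees/s): [127.2, 127.2, 159.86, 159.86, 180, 180, 180].

### API

Orientations are given as [roll, pitch, yaw] about the fixed x, y, z axes, in that order (R = Rz(yaw) Ry(pitch) Rx(roll)).
In Python, from bench import arm gives the robot as it stands.
- The arm moves only by the shell command python3 drive.py [FORCE], which reads ROWS from standard input. ROWS is a JSON list that holds a single list of rows (three levels of brackets), with 1 to 10 rows, each of 7 numbers: a rotation vector rx, ry, rz in degrees, then dx, dy, dz in m, then the opening from 0.0 (shut) to 1.0 (fully open); each row shifts and turns the commanded pose from where the row before left it, along the tool's axes as they then stand; what a row does not reach is not made up. A row lasts 1/10 s, in which the tool goes at most 0.05 m and 8.59 degrees, less where a joint would pass 70% of its speed; a pose out of reach is approached as far as the arm can. The fingers move at their own pace and stop on an object; FORCE is the grip in N (left out, the last holds). Time passes only in rows, so rows that do not move let the fingers close. It prints the time, the measured TCP pose, the force, the opening and the grip force at its end. Input that does not fit is refused with a message, and nothing moves.
- arm.sense(): the state, without advancing time (a new reading comes with each control period).
- arm.camera(name): name is "scene" or "top"; returns the picture (400x640x3 uint8, blue, green, red); there is no depth.
- arm.camera_model(name): a dict with "camera_matrix" (3x3 intrinsics, pixels), "camera_from_world" (4x4, takes a point from world to camera coordinates). Camera axes: x right, y down, z forward; pixel columns grow to the right and rows downward; lengths in m; the calibration is good to about 2 mm. A picture is of the moment at which its call begins. camera_model takes no time and is no camera call.
- arm.sign_off(): hands the job in; it is judged then, once.
The state is a dict: "clock": time; "joints": joint angles; "qvel": joint speeds; "joint_torque": joint torques, N m; "position": TCP position; "orientation": TCP orientation; "contact_force": force on the tool from outside, world axes, zero at the start; "ft_torque": the same for the moment, N m; "gripper_width": opening from 0.0 (shut) to 1.0 (fully open); "gripper_force": force on a finger pad.
Only numpy, scipy, OpenCV 4.12 (cv2) and the standard library are available. Lean on these libraries where they do the work, as an engineer would, in place of code of your own. Each camera call takes 0.05 s, during which the arm holds its last target. There are 200 camera calls.

## Working session

There is one attempt and no reset: what is moved stays moved. The work goes in short steps, Python scripts to look and compute and a shell command to move; the robot and the scene stay as the last step left them, time stands still between calls to the robot, and variables do not carry over. Pictures are saved under pics/ and viewed, at most 10 in all, crops included, and the job is handed in when it is done.

```bash
ls; mkdir -p pics; python3 - <<'E'
from bench import arm
import cv2
s=arm.sense(); print(s)
for n in("scene","top"):
    cv2.imwrite(f"pics/{n}0.png",arm.camera(n)); m=arm.camera_model(n); print(n,m)
E
```

```text
bench.py
drive.py
pics
{'clock': 0.0, 'joints': array([-66.03920712,  19.07315149,  -3.7078933 ,  83.70543732,
         1.2378375 ,  77.34223284,  -5.07143864]), 'qvel': array([-0.05574882,  0.06077052,  0.04810244,  0.03010995,  0.09801488,
        0.01411081,  0.00064944]), 'joint_torque': array([-1.86927246e-04, -6.25446939e+01,  4.87670582e-02, -3.91613030e+01,
        1.61923125e-02,  9.98746022e-03,  1.07125641e-05]), 'position': array([0.26650707, 0.56493866, 0.23850786]), 'orientation': array([-1.79919125e+02,  3.63652971e-03,  1.54745623e+02]), 'contact_force': array([-0.53182954,  0.18919122, -0.09630157]), 'ft_torque': array([ 0.03663589,  0.03094888, -0.06911646]), 'gripper_force': 0.0, 'gripper_width': 1.0006144360865814}
scene {'camera_matrix': array([[396.81775616,   0.        , 318.87073205],
       [  0.        , 396.81775616, 202.59459084],
       [  0.        ,   0.        ,   1.        ]]), 'camera_from_world': array([[ 0.87208588, -0.4892995 ,  0.00722654, -0.49827289],
       [-0.25063742, -0.45930094, -0.8521875 ,  0.19530246],
       [ 0.42029407,  0.74136944, -0.52318663,  0.88070783],
       [ 0.        ,  0.        ,  0.        ,  1.        ]])}
top {'camera_matrix': array([[443.60246408,   0.        , 323.92855389],
       [  0.        , 443.60246408, 198.68233095],
       [  0.        ,   0.        ,   1.        ]]), 'camera_from_world': array([[-0.02413036, -0.99957598,  0.01629667, -0.05364762],
       [-0.99038876,  0.02168148, -0.13660171,  0.568682  ],
       [ 0.13619045, -0.01943629, -0.990492  ,  1.36488387],
       [ 0.        ,  0.        ,  0.        ,  1.        ]])}
```

View pics/scene0.png

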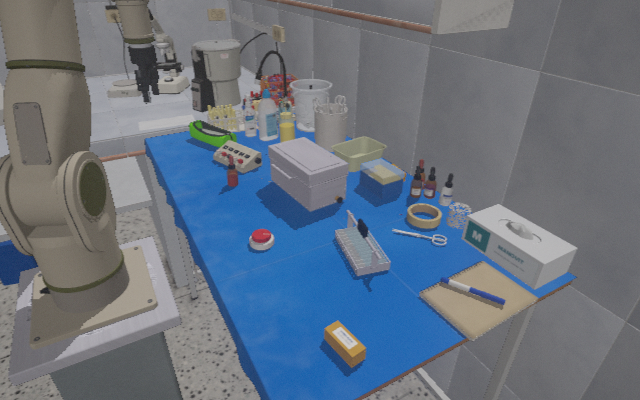

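View pics/top0.png

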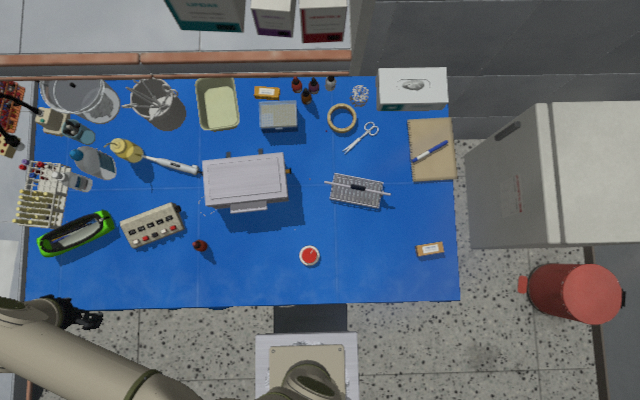

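The bath with its lid shut is at top px (245,181), with the lip at (250,208) and the brackets at (228,153) and (260,152). The carrier is at (358,190), the handle at (357,187), the red timer at (309,256) and the slide box at (430,249). The stain bottle is at (200,245). Next I'll enlarge the bath and carrier.

```bash
python3 - <<'E'
import cv2
t=cv2.imread("pics/top0.png")
cv2.imwrite("pics/c1.png",cv2.resize(t[140:225,190:400],(798,323),interpolation=cv2.INTER_CUBIC))
s=cv2.imread("pics/scene0.png")
cv2.imwrite("pics/c2.png",cv2.resize(s[130:285,255:405],(580,600),interpolation=cv2.INTER_CUBIC))
E
```

```text
(no output)
```

View pics/c1.png

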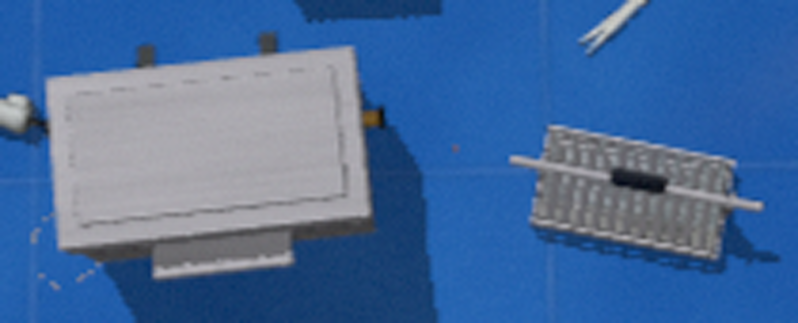

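View pics/c2.png

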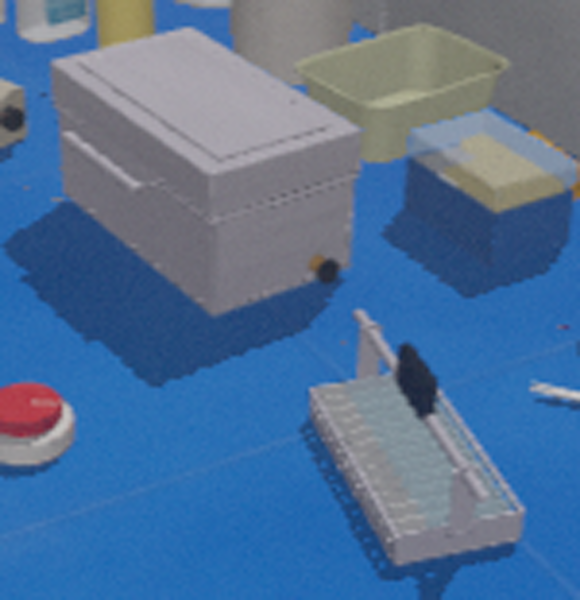

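The lid's top corners in c1 are (47,78), (353,47), (60,245) and (372,222), and the lip's front edge runs from (153,277) to (292,263). The carrier bar runs from (511,159) to (762,206), with its black handle centred at (638,181). In c2 the lid corners are (52,62), (187,28), (360,130) and (215,172), and the bar ends are (360,314) and (484,495).

```bash
cat > h.py <<'E'
import numpy as np, cv2
from bench import arm
M={n:arm.camera_model(n) for n in("scene","top")}
def ray(n,uv):
    K,T=M[n]["camera_matrix"],M[n]["camera_from_world"];R,t=T[:3,:3],T[:3,3]
    return -R.T@t, R.T@np.linalg.inv(K)@np.array([uv[0],uv[1],1.])
def plane(n,uv,z):
    c,d=ray(n,uv); return c+d*(z-c[2])/d[2]
def tri(a,b):  # top px, scene px
    P=[M[n]["camera_matrix"]@M[n]["camera_from_world"][:3] for n in("top","scene")]
    X=cv2.triangulatePoints(P[0],P[1],np.float64(a),np.float64(b)).ravel(); return X[:3]/X[3]
E
python3 - <<'E'
from h import *
np.set_printoptions(precision=4,suppress=True)
k=3.8; kx,ky=580/150,600/155
T=lambda u,v:((u+.5)/k+190-.5,(v+.5)/k+140-.5); S=lambda u,v:((u+.5)/kx+255-.5,(v+.5)/ky+130-.5)
P={}
for nm,a,b,z in[("lidFL",(60,243),(52,62),.129),("lidBL",(47,78),(187,28),.129),("lidBR",(353,47),(360,130),.129),("lidFR",(372,222),(215,172),.129),("lipL",(153,275),(66,135),.098),("lipR",(292,261),(137,188),.098),("barL",(511,159),(360,314),.062),("barR",(762,206),(484,495),.062)]:
    P[nm]=plane("top",T(*a),z); print(nm,P[nm],plane("scene",S(*b),z),tri(T(*a),S(*b)))
ang=lambda d:np.degrees(np.arctan2(-d[0],d[1])) # yaw from +y vector
for a,b in[("lidFL","lidFR"),("lidBL","lidBR"),("lipL","lipR"),("barL","barR")]:
    d=P[a]-P[b];print(a,b,np.linalg.norm(d),ang(d))
print(np.linalg.norm(P["lidFL"]-P["lidBL"]),np.linalg.norm(P["lidFR"]-P["lidBR"]))
# handle black masks
for n,(r0,r1,c0,c1) in(("top",(175,200,340,380)),("scene",(210,250,350,375))):
    im=cv2.imread(f"pics/{n}0.png")[r0:r1,c0:c1]; m=im.max(2)<70
    v,u=np.nonzero(m); print(n,m.sum(),u.min()+c0,u.max()+c0,v.min()+r0,v.max()+r0,u.mean()+c0,v.mean()+r0,plane(n,(u.mean()+c0,v.mean()+r0),.08 if n=="scene" else .088))
E
```

```text
lidFL [0.5481 0.2843 0.129 ] [0.5437 0.2794 0.129 ] [0.5475 0.2854 0.1261]
lidBL [0.679  0.2961 0.129 ] [0.6737 0.2916 0.129 ] [0.6784 0.2973 0.1263]
lidBR [0.6991 0.0559 0.129 ] [0.6959 0.0536 0.129 ] [0.6988 0.0563 0.1273]
lidFR [0.5592 0.0427 0.129 ] [0.5687 0.0455 0.129 ] [0.5618 0.0411 0.1322]
lipL [0.525  0.2184 0.098 ] [0.5238 0.2094 0.098 ] [0.5264 0.219  0.0931]
lipR [0.5337 0.1085 0.098 ] [0.5343 0.1032 0.098 ] [0.5351 0.1083 0.0952]
barL [ 0.6186 -0.0681  0.062 ] [ 0.6173 -0.0738  0.062 ] [ 0.6199 -0.0685  0.0581]
barR [ 0.5749 -0.2737  0.062 ] [ 0.5751 -0.2714  0.062 ] [ 0.5743 -0.2732  0.0637]
lidFL lidFR 0.24188488635598793 2.6420288072305538
lidBL lidBR 0.24104763790371092 4.7856175952076425
lipL lipR 0.11025993752737423 4.534209842478949
barL barR 0.2101509823748024 -11.981526258040507
0.13142544935210793 0.140478116850723
top 62 351 365 184 190 357.7903225806452 187.2741935483871 [ 0.5937 -0.1706  0.088 ]
scene 95 358 366 220 236 362.11578947368423 228.33684210526314 [ 0.5892 -0.1794  0.08  ]
```

The bath centre comes out near (0.622, 0.170) with a yaw of +4.7°. The carrier's bar middle is at (0.597, -0.171) with a yaw of -12°. The measured lengths (242, 241, 110 and 210 mm) match the sizes given. I'll open the lid by lifting the lip with the shut fingertips, using a tilted tool, and start by yawing and tilting it clear of everything.

```bash
echo '[[[0, 0, 8.5, 0, 0, 0, 0], [0, 0, 8.5, 0, 0, 0, 0], [0, 0, 8.5, 0, 0, 0, 0], [0, 0, 8.5, 0, 0, 0, 0], [0, 0, 8.5, 0, 0, 0, 0], [0, 0, 8.5, 0, 0, 0, 0], [0, 0, 8.5, 0, 0, 0, 0], [-8.5, 0, 0, 0, 0, 0, 0], [-8.5, 0, 0, 0, 0, 0, 0], [-8, 0, 0, 0, 0, 0, 0]]]' | python3 drive.py 30
cat >> h.py <<'E'
from scipy.spatial.transform import Rotation as Ro
np.set_printoptions(precision=4,suppress=True)
def loc(target,msg=""):  # offset in tool axes, plus state
    s=arm.sense();R=Ro.from_euler('xyz',s["orientation"],degrees=True).as_matrix()
    print(msg,"tool d",R.T@(np.array(target)-s["position"]),"|world d",np.array(target)-s["position"],"|j",s["joints"].round(0));return R
E
python3 - <<'E'
from h import *
for nm,uv,z in(("timer",(309,256),.031),("bottle top",(200,243),.1),("bottle base",(201,249),.0),("box",(430,249),.031)): print(nm,plane("top",uv,z))
s=arm.sense();R=Ro.from_euler('xyz',s["orientation"],degrees=True).as_matrix();print(R)
b=np.array([np.cos(.082),np.sin(.082),0]);P=np.array([.623,.1702,.092])-.096*b
C=P+.006*R[:,2]-.0145*R[:,1]
loc(C,"contact"); loc(C-.04*b,"pre"); loc(C-.04*b+[0,0,.1],"above pre")
E
```

```text
clock: 1.1
position: [0.2664, 0.5658, 0.24]
orientation: [154.7, -0.1, 95.3]
contact_force: [0.2, -0.3, -0.7]
gripper_width: 0.002
gripper_force: 0.0
timer [ 0.3886 -0.0158  0.031 ]
bottle top [0.4341 0.3061 0.1   ]
bottle base [0.4193 0.3287 0.    ]
box [ 0.4013 -0.3969  0.031 ]
[[-0.0926  0.9001  0.4257]
 [ 0.9957  0.0826  0.0419]
 [ 0.0026  0.4277 -0.9039]]
contact tool d [-0.4263  0.1237  0.234 ] |world d [ 0.2504 -0.4044 -0.1597] |j [-86.  13.   5.  96.  26.  67. -85.]
pre tool d [-0.4259  0.0876  0.2169] |world d [ 0.2105 -0.4077 -0.1597] |j [-86.  13.   5.  96.  26.  67. -85.]
above pre tool d [-0.4256  0.1303  0.1265] |world d [ 0.2105 -0.4077 -0.0597] |j [-86.  13.   5.  96.  26.  67. -85.]
```

```bash
echo '[[[0, 0, 0, -0.0425, 0.013, 0.0126, 0], [0, 0, 0, -0.0425, 0.013, 0.0126, 0], [0, 0, 0, -0.0425, 0.013, 0.0126, 0], [0, 0, 0, -0.0425, 0.013, 0.0126, 0], [0, 0, 0, -0.0425, 0.013, 0.0126, 0], [0, 0, 0, -0.0425, 0.013, 0.0126, 0], [0, 0, 0, -0.0425, 0.013, 0.0126, 0], [0, 0, 0, -0.0425, 0.013, 0.0126, 0], [0, 0, 0, -0.0425, 0.013, 0.0126, 0], [0, 0, 0, -0.0425, 0.013, 0.0126, 0]]]' | python3 drive.py
cat > c.py <<'E'
from h import *
s=arm.sense();R=Ro.from_euler('xyz',s["orientation"],degrees=True).as_matrix()
b=np.array([np.cos(.082),np.sin(.082),0]);P=np.array([.623,.1702,.092])-.096*b
C=P+.006*R[:,2]-.0145*R[:,1]
loc(C,"contact"); loc(C-.04*b,"pre")
E
python3 c.py
```

```text
clock: 2.1
position: [0.4762, 0.1558, 0.1797]
orientation: [155.0, -0.0, 95.3]
contact_force: [1.2, 1.0, 0.8]
gripper_width: -0.001
gripper_force: 0.0
contact tool d [ 0.0017 -0.0049  0.1073] |world d [ 0.0406  0.0055 -0.0993] |j [-64. -15.  31. 128.  27.  45. -44.]
pre tool d [ 0.0021 -0.0411  0.0904] |world d [ 0.0007  0.0023 -0.0993] |j [-64. -15.  31. 128.  27.  45. -44.]
```

```bash
echo '[[[0, 0, 0, 0.002, -0.008, 0.018, 0], [0, 0, 0, 0, -0.008, 0.018, 0], [0, 0, 0, 0, -0.008, 0.018, 0], [0, 0, 0, 0, -0.008, 0.018, 0], [0, 0, 0, 0, -0.008, 0.018, 0], [0, 0, 0, 0, 0, 0, 0]]]' | python3 drive.py; python3 c.py; python3 - <<'E'
from h import *
a=arm.camera("top")[130:280,190:340];b=arm.camera("scene")[120:270,230:380]
cv2.imwrite("pics/p1.png",cv2.resize(np.hstack([a,b]),(800,400),interpolation=cv2.INTER_CUBIC))
E
```

```text
clock: 2.7
position: [0.476, 0.1587, 0.0792]
orientation: [155.2, 0.2, 95.2]
contact_force: [-0.3, -0.4, -0.4]
gripper_width: -0.0
gripper_force: 0.0
contact tool d [-0.0011  0.0376  0.016 ] |world d [0.0407 0.0027 0.0012] |j [-65.  -3.  34. 133.  26.  29. -46.]
pre tool d [-0.0007  0.0013 -0.0008] |world d [ 0.0009 -0.0006  0.0012] |j [-65.  -3.  34. 133.  26.  29. -46.]
```

View pics/p1.png

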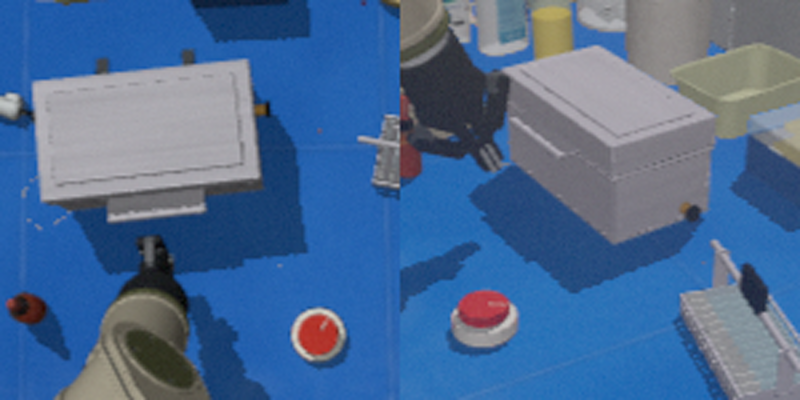

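```bash
echo '[[[0, 0, 0, -0.001, 0.009, 0.0042, 0], [0, 0, 0, 0, 0.009, 0.0042, 0], [0, 0, 0, 0, 0.009, 0.0042, 0], [0, 0, 0, 0, 0.007, 0.0033, 0], [0, 0, 0, 0, 0, 0, 0]]]' | python3 drive.py; echo '[[[0, 0, 0, 0, 0.0035, -0.005, 0], [0, 0, 0, 0, 0.0035, -0.005, 0], [0, 0, 0, 0, 0.0035, -0.005, 0], [0, 0, 0, 0, 0.0035, -0.005, 0], [0, 0, 0, 0, 0.0035, -0.005, 0], [0, 0, 0, 0, 0, 0, 0]]]' | python3 drive.py; python3 c.py
```

```text
clock: 3.3
position: [0.5162, 0.1628, 0.083]
orientation: [154.9, -0.1, 95.2]
contact_force: [-0.4, -0.1, 0.2]
gripper_width: 0.0
gripper_force: 0.0
clock: 3.9
position: [0.5177, 0.1624, 0.1109]
orientation: [155.3, 0.0, 95.2]
contact_force: [-10.9, -0.6, 0.5]
gripper_width: -0.002
gripper_force: 5.7
contact tool d [-0.001  -0.0138  0.0272] |world d [-0.001  -0.0011 -0.0304] |j [-64.  -0.  36. 127.  18.  32. -36.]
pre tool d [-0.0006 -0.0501  0.0104] |world d [-0.0409 -0.0044 -0.0304] |j [-64.  -0.  36. 127.  18.  32. -36.]
```

```bash
python3 - <<'E'
from h import *
a=arm.camera("top")[130:280,190:340];b=arm.camera("scene")[120:270,230:380]
cv2.imwrite("pics/p2.png",cv2.resize(np.hstack([a,b]),(800,400),interpolation=cv2.INTER_CUBIC))
E
```

```text
(no output)
```

View pics/p2.png

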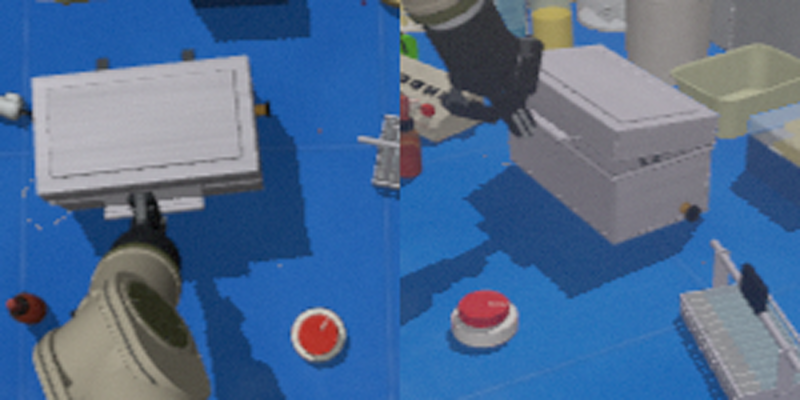

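The lid has lifted a little: its seam is open at (650,160), and the lip has risen to about (575,138) in the right half. The fingertips, at (530,133), are below and in front of the lip. I'll continue along the arc.

```bash
echo '[[[0, 0, 0, 0, 0.0025, -0.0048, 0], [0, 0, 0, 0, 0.003, -0.0046, 0], [0, 0, 0, 0, 0.0033, -0.0045, 0], [0, 0, 0, 0, 0.0035, -0.0044, 0], [0, 0, 0, 0, 0.0037, -0.0042, 0], [0, 0, 0, 0, 0.0038, -0.004, 0], [0, 0, 0, 0, 0.004, -0.004, 0]]]' | python3 drive.py; python3 c.py; python3 - <<'E'
from h import *
a=arm.camera("top")[130:280,190:340];b=arm.camera("scene")[120:270,230:380]
cv2.imwrite("pics/p3.png",cv2.resize(np.hstack([a,b]),(800,400),interpolation=cv2.INTER_CUBIC))
E
```

```text
clock: 4.7
position: [0.5276, 0.1633, 0.1493]
orientation: [155.1, 0.0, 95.2]
contact_force: [-6.2, -1.4, 1.0]
gripper_width: -0.001
gripper_force: 3.3
contact tool d [-0.0009 -0.0389  0.0578] |world d [-0.0108 -0.0019 -0.0688] |j [-64.  -3.  36. 124.  18.  37. -35.]
pre tool d [-0.0005 -0.0752  0.041 ] |world d [-0.0507 -0.0052 -0.0688] |j [-64.  -3.  36. 124.  18.  37. -35.]
```

View pics/p3.png

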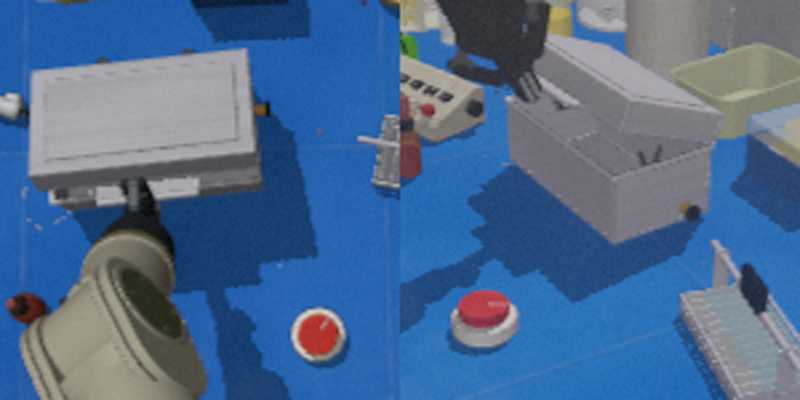

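The lid is open about 23°, with the fingertips under its lip at (535,95). I'll continue.

```bash
echo '[[[0, 0, 0, 0, 0.0043, -0.0037, 0], [0, 0, 0, 0, 0.0044, -0.0036, 0], [0, 0, 0, 0, 0.0045, -0.0034, 0], [0, 0, 0, 0, 0.0047, -0.0032, 0], [0, 0, 0, 0, 0.0048, -0.003, 0], [0, 0, 0, 0, 0.0049, -0.0028, 0], [0, 0, 0, 0, 0.005, -0.0026, 0], [0, 0, 0, 0, 0.0052, -0.0023, 0], [0, 0, 0, 0, 0.0053, -0.0021, 0], [0, 0, 0, 0, 0.0054, -0.0019, 0]]]' | python3 drive.py; echo '[[[0, 0, 0, 0, 0.0054, -0.0018, 0], [0, 0, 0, 0, 0.0054, -0.0016, 0], [0, 0, 0, 0, 0.0055, -0.0014, 0], [0, 0, 0, 0, 0.0055, -0.0012, 0], [0, 0, 0, 0, 0.0056, -0.001, 0], [0, 0, 0, 0, 0, 0, 0]]]' | python3 drive.py;python3 - <<'E'
from h import *
a=arm.camera("top")[130:280,190:340];b=arm.camera("scene")[80:230,230:380]
cv2.imwrite("pics/p4.png",cv2.resize(np.hstack([a,b]),(800,400),interpolation=cv2.INTER_CUBIC))
E
```

```text
clock: 5.8
position: [0.5577, 0.1662, 0.1964]
orientation: [155.4, -0.0, 95.2]
contact_force: [-47.2, -11.0, 41.4]
gripper_width: -0.001
gripper_force: 23.8
clock: 6.4
position: [0.5829, 0.1685, 0.2144]
orientation: [154.9, -0.0, 95.2]
contact_force: [0.2, 0.6, 0.6]
gripper_width: -0.004
gripper_force: 0.3
```

View pics/p4.png

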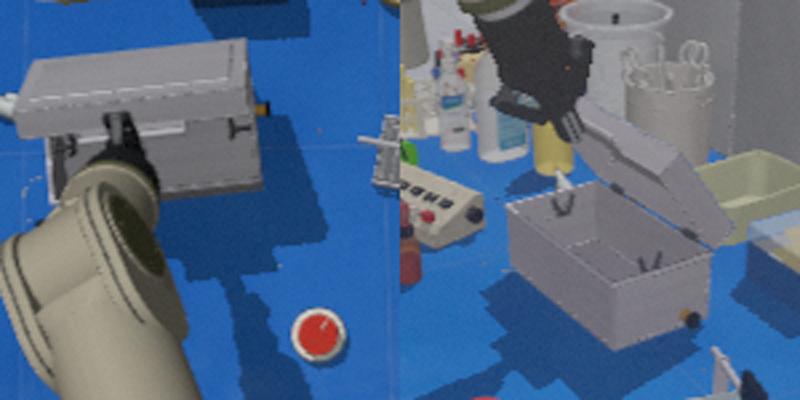

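The lid stands at roughly 45-50° with the fingertips at its lip, about (575,125). The last reading shows almost no contact force, so I'll check whether the lid is still moving.

```bash
python3 - <<'E'
from h import *
p=cv2.imread("pics/p4.png")
s=arm.camera("scene");t=arm.camera("top")
cv2.imwrite("pics/s5.png",s);cv2.imwrite("pics/t5.png",t)
q=cv2.resize(np.hstack([t[130:280,190:340],s[80:230,230:380]]),(800,400),interpolation=cv2.INTER_CUBIC)
d=cv2.absdiff(p,q).max(2)>40;print(d.sum())
v,u=np.nonzero(d)
if len(u):print(u.min(),u.max(),v.min(),v.max(),np.bincount(u//100),np.bincount(v//50))
x=arm.sense();print(x["contact_force"],x["clock"],x["ft_torque"],x["qvel"].round(1))
# expected top px of lip edge ends for angles, finger tip point
b=np.array([np.cos(.082),np.sin(.082),0]);y=np.array([-b[1],b[0],0]);H=np.array([.623,.1702,.094])+.068*b
pj=lambda n,X:(lambda c:(M[n]["camera_matrix"]@c/c[2])[:2])((M[n]["camera_from_world"]@np.append(X,1))[:3])
for th in(35,40,45,50,55,60,65):
    r=np.radians(th);E=H+.164*(-b*np.cos(r)+np.array([0,0,np.sin(r)]))
    print(th,E,"top crop L,R",*[((pj("top",E+k*y)-[190,130])*400/150).round() for k in(.055,-.055)],"scene",*[((pj("scene",E+k*y)-[230,80])*400/150+[400,0]).round() for k in(.055,-.055)])
loc(E)
E
```

```text
56
3 592 25 241 [12  3  0  0 16 25] [15 22  9  0 10]
[-0.5705 -0.0074 -0.1405] 6.6 [-0.1324  0.551  -0.0003] [ 0.   0.  -0.   0.  -0.1 -0.   0.1]
35 [0.5569 0.1648 0.1881] top crop L,R [ 89. 184.] [193. 173.] scene [527. 143.] [578. 177.]
40 [0.5656 0.1655 0.1994] top crop L,R [ 86. 174.] [191. 163.] scene [533. 132.] [585. 165.]
45 [0.5752 0.1663 0.21  ] top crop L,R [ 83. 164.] [189. 153.] scene [540. 121.] [593. 153.]
50 [0.5857 0.1671 0.2196] top crop L,R [ 80. 152.] [187. 141.] scene [548. 111.] [601. 142.]
55 [0.597  0.1681 0.2283] top crop L,R [ 78. 140.] [185. 129.] scene [557. 102.] [611. 132.]
60 [0.609  0.1691 0.236 ] top crop L,R [ 75. 127.] [183. 116.] scene [566.  93.] [620. 123.]
65 [0.6217 0.1701 0.2426] top crop L,R [ 73. 114.] [181. 103.] scene [576.  85.] [630. 114.]
 tool d [-0.0018  0.0483 -0.0099] |world d [0.0396 0.0018 0.0294] |j [-63.   0.  39. 113.  11.  44. -26.]
```

The lid is at rest at about 55°, resting on the finger. That fits the geometry: contact is 15 mm from the tip. I'll go on gently in short chunks.

```bash
cat > a.py <<'E'
from h import *
# lid angle from arm contact: assumes contact face 18.5 mm ahead of TCP
s=arm.sense();p=s["position"];R=Ro.from_euler('xyz',s["orientation"],degrees=True).as_matrix()
b=np.array([np.cos(.082),np.sin(.082),0]);H=np.array([.623,.1702,.094])+.068*b
for th in range(30,100):
    r=np.radians(th);E=H+.164*(-b*np.cos(r)+np.array([0,0,np.sin(r)]))
    d=R.T@(E-p)
    if d[1]>.0185: print("theta~",th,d);break
print(s["contact_force"],s["ft_torque"],s["joints"].round())
E
for i in 1; do echo '[[[0, 0, 0, 0, 0.0028, -0.0006, 0], [0, 0, 0, 0, 0.0028, -0.0006, 0], [0, 0, 0, 0, 0.0028, -0.0006, 0]]]' | python3 drive.py; done; python3 a.py
```

```text
clock: 6.9
position: [0.5894, 0.1691, 0.2189]
orientation: [155.0, 0.0, 95.2]
contact_force: [-0.2, 0.3, -0.8]
gripper_width: -0.004
gripper_force: 0.2
theta~ 58 [-0.0018  0.0193 -0.0066]
[-0.183   0.3452 -0.8397] [-0.0347  0.5187 -0.0091] [-63.   1.  39. 111.  10.  45. -25.]
```

```bash
echo '[[[0, 0, 0, 0, 0.0028, -0.0005, 0], [0, 0, 0, 0, 0.0028, -0.0005, 0], [0, 0, 0, 0, 0.0028, -0.0005, 0]]]' | python3 drive.py; python3 a.py
```

```text
clock: 7.2
position: [0.5964, 0.1698, 0.2239]
orientation: [155.0, -0.0, 95.2]
contact_force: [-0.2, -0.2, -0.1]
gripper_width: 0.004
gripper_force: 0.2
theta~ 61 [-0.0019  0.0194 -0.0059]
[-0.1671 -0.1801 -0.1412] [-0.0389  0.4751  0.0098] [-62.   2.  39. 110.   9.  45. -23.]
```

```bash
echo '[[[0, 0, 0, 0, 0.0028, -0.0003, 0], [0, 0, 0, 0, 0.0028, -0.0003, 0], [0, 0, 0, 0, 0.0028, -0.0002, 0], [0, 0, 0, 0, 0.0028, -0.0002, 0], [0, 0, 0, 0, 0.0028, 0, 0], [0, 0, 0, 0, 0.0028, 0, 0]]]' | python3 drive.py; python3 a.py; echo '[[[0, 0, 0, 0, 0.0028, 0, 0], [0, 0, 0, 0, 0.0028, 0, 0], [0, 0, 0, 0, 0.0028, 0.0003, 0], [0, 0, 0, 0, 0.0028, 0.0003, 0], [0, 0, 0, 0, 0.0028, 0.0005, 0], [0, 0, 0, 0, 0.0028, 0.0005, 0]]]' | python3 drive.py; python3 a.py;  python3 - <<'E'
from h import *
a=arm.camera("top");cv2.imwrite("pics/t6.png",a);b=arm.camera("scene");cv2.imwrite("pics/s6.png",b)
import time
t=cv2.imread("pics/t5.png")
d=cv2.absdiff(a,t).max(2)>40;v,u=np.nonzero(d);print(d.sum(),u.min(),u.max(),v.min(),v.max())
E
```

```text
clock: 7.8
position: [0.6111, 0.1711, 0.2319]
orientation: [155.0, -0.0, 95.2]
contact_force: [-0.0, 0.5, 0.0]
gripper_width: -0.004
gripper_force: 0.2
theta~ 67 [-0.002   0.0197 -0.0052]
[-0.0324  0.4899  0.0455] [-0.044   0.5699 -0.0232] [-62.   4.  40. 108.   7.  46. -21.]
clock: 8.4
position: [0.6269, 0.1726, 0.2374]
orientation: [155.0, -0.0, 95.2]
contact_force: [0.0, 0.2, -0.7]
gripper_width: -0.0
gripper_force: 0.0
theta~ 73 [-0.0022  0.0201 -0.0054]
[ 0.0219  0.185  -0.6836] [-0.0388  0.4934  0.0099] [-61.   6.  40. 105.   4.  46. -18.]
6368 183 357 143 399
```

```bash
echo '[[[0, 0, 0, 0, 0.0025, 0.0005, 0], [0, 0, 0, 0, 0.0025, 0.0005, 0], [0, 0, 0, 0, 0, 0, 0], [0, 0, 0, 0, 0, 0, 0], [0, 0, 0, 0, 0, 0, 0], [0, 0, 0, 0, 0, 0, 0]]]' | python3 drive.py; python3 - <<'E'
from h import *
a=arm.camera("top");b=arm.camera("scene");cv2.imwrite("pics/t7.png",a);cv2.imwrite("pics/s7.png",b)
t=cv2.imread("pics/t6.png")
d=cv2.absdiff(a,t).max(2)>40;v,u=np.nonzero(d);print(d.sum(),u.min(),u.max(),v.min(),v.max())
cv2.imwrite("pics/p7.png",cv2.resize(np.hstack([a[90:240,180:380],b[80:230,230:430]]),(800,300),interpolation=cv2.INTER_CUBIC))
E
```

```text
clock: 9.1
position: [0.6316, 0.173, 0.2386]
orientation: [155.0, -0.0, 95.2]
contact_force: [-0.1, -0.3, -0.2]
gripper_width: 0.003
gripper_force: 0.0
2028 182 319 139 390
```

View pics/p7.png

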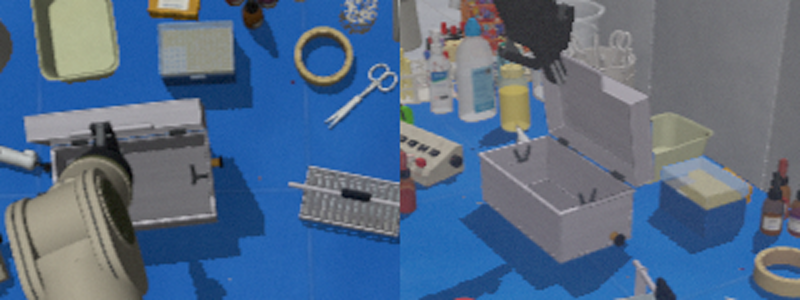

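The lid now looks near vertical at (600,115), with the finger at its front. I'll push a little further and compare frames.

```bash
cat > d.py <<'E'
from h import *
import sys
# compare to previous scene frame in lid area, and estimate lid lip-right-corner by projecting angles
b=arm.camera("scene");p=cv2.imread(sys.argv[1]);cv2.imwrite(sys.argv[2],b);cv2.imwrite(sys.argv[2].replace("/s","/t"),arm.camera("top"))
d=cv2.absdiff(b,p).max(2)>40;d[:, :300]=0;d[:,365:]=0;v,u=np.nonzero(d);print(d.sum(),u.min() if len(u) else 0)
bb=np.array([np.cos(.082),np.sin(.082),0]);y=np.array([-bb[1],bb[0],0]);H=np.array([.623,.1702,.094])+.068*bb
pj=lambda n,X:(lambda c:(M[n]["camera_matrix"]@c/c[2])[:2])((M[n]["camera_from_world"]@np.append(X,1))[:3])
if len(sys.argv)>3:
  for th in range(70,121,5):
    r=np.radians(th);rad=-bb*np.cos(r)+np.array([0,0,np.sin(r)]);n=bb*np.sin(r)+np.array([0,0,np.cos(r)])
    print(th,"front-right corners lower/top",pj("scene",H+.136*rad-.121*y),pj("scene",H+.136*rad+.035*n-.121*y))
E
echo '[[[0, 0, 0, 0, 0.0025, 0.0005, 0], [0, 0, 0, 0, 0.0025, 0.0008, 0], [0, 0, 0, 0, 0.0025, 0.0008, 0], [0, 0, 0, 0, 0.0025, 0.001, 0], [0, 0, 0, 0, 0, 0, 0]]]' | python3 drive.py; python3 d.py pics/s7.png pics/s8.png 1;python3 d.py pics/s8.png pics/s9.png
```

```text
clock: 9.7
position: [0.6423, 0.1739, 0.24]
orientation: [155.0, 0.0, 95.2]
contact_force: [0.2, 0.7, -0.3]
gripper_width: -0.001
gripper_force: 0.0
780 300
70 front-right corners lower/top [336.8468 135.8413] [346.673 129.252]
75 front-right corners lower/top [340.2398 133.7518] [350.2172 128.1431]
80 front-right corners lower/top [343.6743 132.002 ] [353.7082 127.4119]
85 front-right corners lower/top [347.1177 130.6041] [357.1154 127.0588]
90 front-right corners lower/top [350.5382 129.5663] [360.4102 127.0802]
95 front-right corners lower/top [353.9052 128.8929] [363.5659 127.4689]
100 front-right corners lower/top [357.1894 128.5839] [366.5583 128.2141]
105 front-right corners lower/top [360.3632 128.6358] [369.3656 129.3024]
110 front-right corners lower/top [363.4013 129.0416] [371.9687 130.7174]
115 front-right corners lower/top [366.2803 129.7908] [374.3511 132.4406]
120 front-right corners lower/top [368.9794 130.8703] [376.4988 134.4517]
7 300
```

```bash
python3 - <<'E'
import cv2,numpy as np
for n in(7,8,9):
    g=cv2.imread(f"pics/s{n}.png",0)
    for r in(132,138,150):print(n,r,g[r,335:385:1].tolist())
E
python3 a.py
```

```text
7 132 [106, 104, 107, 108, 106, 111, 105, 108, 108, 125, 137, 132, 122, 119, 119, 122, 118, 122, 126, 118, 110, 109, 107, 106, 107, 108, 106, 107, 108, 108, 109, 108, 106, 107, 107, 104, 108, 107, 105, 111, 106, 108, 111, 110, 111, 110, 109, 113, 107, 111]
7 138 [107, 107, 108, 108, 109, 106, 108, 107, 106, 100, 117, 125, 122, 122, 121, 123, 122, 123, 123, 122, 129, 150, 154, 149, 148, 145, 142, 143, 144, 142, 141, 143, 143, 143, 138, 136, 133, 118, 106, 109, 109, 109, 113, 111, 114, 114, 112, 112, 109, 112]
7 150 [105, 108, 105, 108, 107, 109, 107, 110, 109, 107, 100, 113, 122, 120, 122, 124, 123, 122, 121, 123, 120, 130, 138, 136, 137, 143, 143, 145, 143, 145, 141, 139, 134, 130, 127, 126, 127, 130, 128, 131, 145, 150, 152, 144, 134, 127, 129, 127, 116, 108]
8 132 [118, 119, 116, 121, 119, 120, 118, 119, 120, 119, 116, 120, 120, 120, 120, 119, 119, 119, 118, 117, 119, 119, 119, 120, 125, 121, 122, 113, 126, 127, 124, 122, 122, 123, 116, 117, 112, 111, 110, 108, 109, 111, 111, 112, 111, 112, 110, 109, 110, 110]
8 138 [121, 118, 120, 122, 121, 123, 118, 117, 119, 118, 118, 121, 120, 
[... 637 characters left out ...]
, 108, 110, 105, 112, 109, 109, 110, 110, 109, 109, 112, 113]
9 138 [119, 120, 121, 120, 121, 122, 117, 120, 120, 119, 118, 119, 117, 118, 116, 118, 117, 119, 120, 118, 117, 117, 117, 120, 118, 110, 115, 124, 123, 122, 122, 122, 122, 123, 122, 130, 133, 116, 107, 107, 109, 109, 109, 110, 110, 112, 111, 113, 108, 112]
9 150 [121, 118, 120, 120, 121, 122, 119, 123, 118, 120, 119, 122, 117, 119, 120, 118, 118, 120, 120, 120, 118, 121, 122, 123, 124, 124, 122, 124, 123, 123, 118, 130, 133, 127, 127, 129, 130, 127, 126, 128, 144, 150, 151, 145, 134, 126, 128, 125, 112, 109]
theta~ 78 [-0.0023  0.0194 -0.0069]
[ 0.2915  0.1722 -0.1567] [-0.0416  0.3991  0.0372] [-59.   8.  40. 103.   1.  47. -16.]
```

The scene rows show the lid's right edge at column 371, which is about 110°. It isn't moving, so it rests on its stop. Now I'll retreat, straighten the tool and open the gripper.

```bash
echo '[[[0, 0, 0, 0, -0.005, -0.03, 0], [0, 0, 0, 0, 0, -0.03, 0], [0, 0, 0, 0, 0, -0.03, 0], [8.3, 0, 0, 0, 0, 0, 0], [8.3, 0, 0, 0, 0, 0, 0.5], [8.4, 0, 0, 0, 0, 0, 0.5], [0, 0, 8.5, 0, 0, 0, 0.5], [0, 0, 8.7, 0, 0, 0, 0.5], [0, 0, 0, 0, 0, 0, 0.5]]]' | python3 drive.py; python3 - <<'E'
from h import *
loc([.596,-.171,.2],"above carrier")
E
```

```text
clock: 10.8
position: [0.5998, 0.1699, 0.3188]
orientation: [-180.0, 0.1, 78.0]
contact_force: [-0.7, 0.4, 1.4]
gripper_width: 0.498
gripper_force: 0.0
above carrier tool d [-0.3341  0.0673  0.1193] |world d [-0.0038 -0.3409 -0.1188] |j [-55.  22.  48.  79. -16.  87. -20.]
```

```bash
echo '[[[0, 0, 0, -0.0418, 0.0084, 0.0149, 0.5], [0, 0, 0, -0.0418, 0.0084, 0.0149, 0.5], [0, 0, 0, -0.0418, 0.0084, 0.0149, 0.5], [0, 0, 0, -0.0418, 0.0084, 0.0149, 0.5], [0, 0, 0, -0.0418, 0.0084, 0.0149, 0.5], [0, 0, 0, -0.0418, 0.0084, 0.0149, 0.5], [0, 0, 0, -0.0418, 0.0084, 0.0149, 0.5], [0, 0, 0, -0.0418, 0.0084, 0.0149, 0.5], [0, 0, 0, 0, 0, 0, 0.5], [0, 0, 0, 0, 0, 0, 0.5]]]' | python3 drive.py; python3 - <<'E'
from h import *
a=arm.camera("top");b=arm.camera("scene");cv2.imwrite("pics/t10.png",a);cv2.imwrite("pics/s10.png",b)
loc([.596,-.171,.067],"grasp")
A=cv2.resize(a[130:225,195:305],None,fx=5,fy=5,interpolation=cv2.INTER_CUBIC)
B=cv2.resize(b[145:225,265:355],None,fx=5,fy=5,interpolation=cv2.INTER_CUBIC)[:400]
c=np.zeros((600,800,3),np.uint8);A=cv2.resize(A,None,fx=.78,fy=.78);c[:A.shape[0],:A.shape[1]]=A  # top scale 3.9
B=cv2.resize(b[145:225,265:355],None,fx=4,fy=4,interpolation=cv2.INTER_CUBIC);c[:320,435:795]=B
# gripper with carrier from both
D=cv2.resize(b[160:220+20,320:400],(267,220));c[375:595,435:702]=cv2.resize(b[200:280,325:422],(267,220),interpolation=cv2.INTER_CUBIC)
c[375:595,0:430]=cv2.resize(a[150:220,310:447],(430,220),interpolation=cv2.INTER_CUBIC)
cv2.imwrite("pics/p10.png",c)
E
```

```text
clock: 11.8
position: [0.5962, -0.1719, 0.2003]
orientation: [-180.0, -0.0, 78.2]
contact_force: [-0.1, -0.3, -1.0]
gripper_width: 0.505
gripper_force: 0.0
grasp tool d [-0.0019 -0.001   0.1336] |world d [-0.0012 -0.0015 -0.1336] |j [-26.  26.  51.  90. -21.  74.  16.]
```

View pics/p10.png

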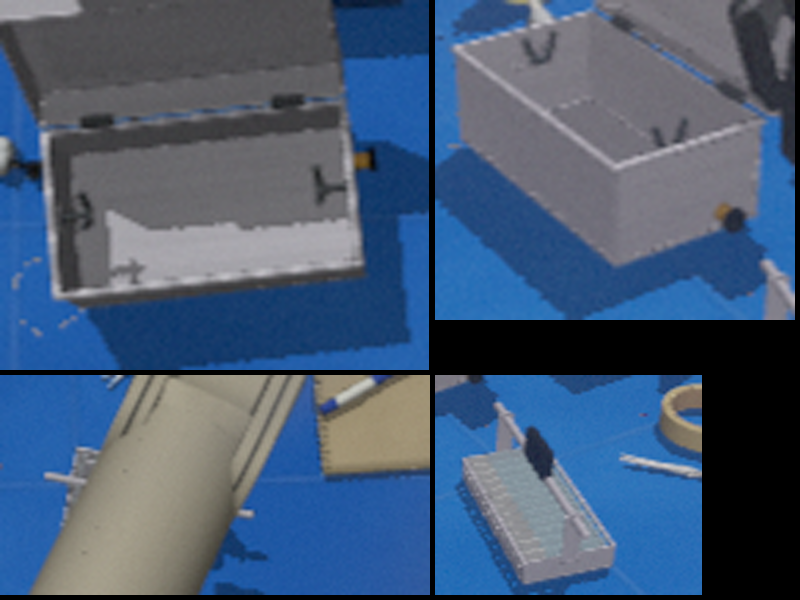

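The lid stands open on its stop. In the top panel the rim corners are (58,297), (362,268), (43,130) and (343,103), and the hooks are at about (84,213) and (319,187). In the scene panel the hook tips are (525,42)/(555,38) and (657,130)/(685,122). The carrier is untouched, with the gripper above it.

```bash
python3 - <<'E'
from h import *
T=lambda u,v:np.array([(u+.5)/3.9+195-.5,(v+.5)/3.9+130-.5]); S=lambda u,v:np.array([(u-435+.5)/4+265-.5,(v+.5)/4+145-.5])
Q=[plane("top",T(*p),.092) for p in((56,297),(362,268),(42,130),(345,103))]
for q in Q:print(q)
print("c",np.mean(Q,0),[np.linalg.norm(Q[i]-Q[j]) for i,j in((0,1),(2,3),(0,2),(1,3))],[np.degrees(np.arctan2(-(Q[i]-Q[j])[0],(Q[i]-Q[j])[1])) for i,j in((0,1),(2,3))])
hl,hr=[plane("top",T(*p),.092) for p in((84,213),(319,187))];d=hl-hr
print("hooks top",hl,hr,(hl+hr)/2,np.linalg.norm(d),np.degrees(np.arctan2(-d[0],d[1])))
for n,p in(("l",(540,40)),("r",(671,126))):print("scene tips@.097",n,plane("scene",S(*p),.097))
for n,p in(("FR rim",(617,166)),("FL",(457,47)),("BR",(762,122))):print(n,plane("scene",S(*p),.092))
print("barL/R now scene",[plane("scene",((u-435)/267*97+325,(v-375)/220*80+200),.062) for u,v in((498,405),(586,537))])
c=(.623,.1702);e=[np.cos(.082),np.sin(.082)]
E
```

```text
[0.546  0.2827 0.092 ]
[0.5635 0.0453 0.092 ]
[0.6786 0.2951 0.092 ]
[0.6955 0.057  0.092 ]
c [0.6209 0.17   0.092 ] [np.float64(0.23806909474583898), np.float64(0.23873610014855465), np.float64(0.13316204875229584), np.float64(0.13246486373090288)] [np.float64(4.22320657509137), np.float64(4.058628269921202)]
hooks top [0.6117 0.2616 0.092 ] [0.6285 0.0781 0.092 ] [0.6201 0.1699 0.092 ] 0.18426640565201638 5.224579305266832
scene tips@.097 l [0.607 0.248 0.097]
scene tips@.097 r [0.6256 0.0701 0.097 ]
FR rim [0.5677 0.0445 0.092 ]
FL [0.5476 0.2774 0.092 ]
BR [0.6921 0.052  0.092 ]
barL/R now scene [array([ 0.6172, -0.0746,  0.062 ]), array([ 0.5722, -0.2754,  0.062 ])]
```

```bash
echo '[[[0, 0, 0, 0, 0, 0.03, 0.5], [0, 0, 0, 0, 0, 0.03, 0.5], [0, 0, 0, 0, 0, 0.03, 0.5], [0, 0, 0, 0, 0, 0.025, 0.5], [0, 0, 0, -0.001, -0.0005, 0.0186, 0.5], [0, 0, 0, 0, 0, 0, 0.5]]]' | python3 drive.py 40
```

```text
clock: 12.5
position: [0.5952, -0.1694, 0.0647]
orientation: [-179.8, -0.0, 78.4]
contact_force: [0.4, 0.6, 0.9]
gripper_width: 0.498
gripper_force: 0.0
```

```bash
echo '[[[0, 0, 0, 0, 0, 0, 0], [0, 0, 0, 0, 0, 0, 0], [0, 0, 0, 0, 0, 0, 0], [0, 0, 0, 0, 0, 0, 0], [0, 0, 0, 0, 0, 0, 0], [0, 0, 0, 0, 0, 0, 0]]]' | python3 drive.py 70; echo '[[[0, 0, 0, 0, 0, -0.005, 0], [0, 0, 0, 0, 0, -0.01, 0], [0, 0, 0, 0, 0, -0.02, 0], [0, 0, 0, 0, 0, -0.03, 0], [0, 0, 0, 0, 0, -0.03, 0], [0, 0, 0, 0, 0, -0.03, 0], [0, 0, 0, 0, 0, -0.03, 0], [0, 0, 0, 0, 0, 0, 0]]]' | python3 drive.py; python3 - <<'E'
from h import *
a=arm.camera("top");b=arm.camera("scene");cv2.imwrite("pics/t11.png",a);cv2.imwrite("pics/s11.png",b)
s=arm.sense();print(s["ft_torque"]);loc([.6212,.170,.22])
E
```

```text
clock: 13.1
position: [0.5968, -0.1716, 0.068]
orientation: [179.9, -0.1, 78.2]
contact_force: [-1.7, 3.2, 7.2]
gripper_width: 0.104
gripper_force: 70.7
clock: 13.9
position: [0.5974, -0.1731, 0.2264]
orientation: [179.6, -0.0, 78.1]
contact_force: [0.4, -0.3, -1.6]
gripper_width: 0.106
gripper_force: 69.2
[-0.0201  0.0872 -0.0313]
 tool d [ 0.3399 -0.0456  0.0022] |world d [ 0.0252  0.342  -0.0021] |j [-27.  25.  52.  88. -20.  76.  15.]
```

```bash
echo '[[[0, 0, 0, 0.01, -0.0013, 0, 0], [0, 0, 0, 0.02, -0.0027, 0, 0], [0, 0, 0, 0.028, -0.0038, 0, 0], [0, 0, 0, 0.028, -0.0038, 0, 0], [0, 0, 0, 0.028, -0.0038, 0, 0], [0, 0, 0, 0.028, -0.0038, 0, 0], [0, 0, 0, 0.028, -0.0038, 0, 0], [0, 0, 0, 0.028, -0.0038, 0, 0], [0, 0, 0, 0.028, -0.0038, 0, 0], [0, 0, 0, 0.028, -0.0038, 0, 0]]]' | python3 drive.py; echo '[[[0, 0, 0, 0.028, -0.0038, 0, 0], [0, 0, 0, 0.028, -0.0038, 0, 0], [0, 0, 0, 0.02, -0.0027, 0, 0], [0, 0, 0, 0.01, -0.0013, 0, 0], [0, 0, -3, 0, 0, 0, 0], [0, 0, -5.2, 0, 0, 0, 0], [0, 0, -5.2, 0, 0, 0, 0], [0, 0, -3, 0, 0, 0, 0], [0, 0, 0, 0, 0, 0, 0], [0, 0, 0, 0, 0, 0, 0]]]' | python3 drive.py; python3 - <<'E'
from h import *
a=arm.camera("top");b=arm.camera("scene");cv2.imwrite("pics/t12.png",a);cv2.imwrite("pics/s12.png",b)
loc([.621,.1693,.2264])
# is the carrier gone from its old place? count non-blue pixels there
for n in(10,12):
    for c,(r0,r1,c0,c1) in(("t",(180,205,330,385)),("s",(215,270,335,385))):
        im=cv2.imread(f"pics/{c}{n}.png")[r0:r1,c0:c1].astype(int);print(n,c,((im[...,0]-im[...,2])<60).mean().round(2))
# bright bar ends in top: predicted pixels at bar z
pj=lambda n,X:(lambda c:(M[n]["camera_matrix"]@c/c[2])[:2])((M[n]["camera_from_world"]@np.append(X,1))[:3])
s=arm.sense();p=s["position"];h=np.radians(s["orientation"][2]-90);y=np.array([-np.sin(h),np.cos(h),0])
for k in(.106,-.106,):
    q=p-[0,0,.006]+k*y;print("bar end pred top",pj("top",q),"scene",pj("scene",q))
for n in("top","scene"):
    im=cv2.imread(f"pics/{n[0]}12.png",0)
    for k in(.106,-.106):
        u,v=pj(n,p-[0,0,.006]+k*y).round().astype(int);print(n,k,(u,v));print(im[v-6:v+7,u-9:u+10])
E
```

```text
clock: 15.0
position: [0.6135, 0.0859, 0.2202]
orientation: [-179.9, 0.0, 78.2]
contact_force: [0.8, -0.3, -2.2]
gripper_width: 0.101
gripper_force: 69.2
clock: 16.0
position: [0.6207, 0.1695, 0.2214]
orientation: [-180.0, 0.0, 94.4]
contact_force: [-0.1, 0.0, -2.8]
gripper_width: 0.104
gripper_force: 69.2
 tool d [-0.0006  0.0002 -0.0049] |world d [ 0.0003 -0.0006  0.0049] |j [-51.  26.  44.  84. -18.  77.  -2.]
10 t 0.97
10 s 0.62
12 t 0.0
12 s 0.0
bar end pred top [201.1168 176.5203] scene [287.4464 115.9647]
bar end pred top [277.4423 169.1506] scene [326.3525 138.1078]
top 0.106 (np.int64(201), np.int64(177))
[[143 147 149 151 153 152 155 157 158 154 160 162 161 162 160 160 160 160
  156]
 [142 149 150 152 153 156 156 157 159 158 161 162 164 162 161 161 159 158
  155]
 [145 146 150 149 153 154 157 156 157 159 158 163 162 161 159 162 162 158
  156]
 [145 148 150 151 153 155 155 155 158 158 158 160 163 160 164 161 158 157
  156]
 [145 148 150 151 152 152 157 156 156 159 159 162 162 160 162 161 160 158
  156]
 [144 146 148 151 153 154 158 156 158 158 162 160 162 164 160 161 160 158
[... 3166 characters left out ...]
 161 143 125 122 124 121 120 120 121 121 121
  123]
 [133 135 130 113 112 120 127 146 167 152 128 122 122 122 121 121 118 120
  122]
 [136 129 124 122 119 113 114 126 142 137 125 120 121 120 119 120 118 121
  122]
 [139 131 126 124 125 123 111 109 124 121 119 118 119 122 119 119 121 119
  122]
 [143 136 128 126 124 123 135 136 126 118 121 121 119 120 120 121 122 120
  122]
 [139 132 125 126 126 125 123 130 151 143 133 124 118 119 120 121 118 121
  121]
 [141 137 127 128 122 123 128 130 135 145 146 128 116 120 121 120 120 121
  123]
 [140 133 128 125 124 123 125 133 134 129 131 159 150 131 123 121 120 122
  119]
 [141 134 130 125 124 124 127 142 140 138 135 135 135 147 144 127 121 118
  119]]
```

Both views put the bar about 2 mm too far toward +y relative to the bath, so I'll correct by -1.7 mm. The carrier is confirmed lifted, since its old place is clear. Then I'll lower it.

```bash
echo '[[[0, 0, 0, -0.0017, 0.0005, 0.01, 0], [0, 0, 0, 0, 0, 0.02, 0], [0, 0, 0, 0, 0, 0.02, 0], [0, 0, 0, 0, 0, 0.02, 0], [0, 0, 0, 0, 0, 0.015, 0], [0, 0, 0, 0, 0, 0.01, 0], [0, 0, 0, 0, 0, 0, 0], [0, 0, 0, 0, 0, 0, 0]]]' | python3 drive.py; python3 - <<'E'
from h import *
a=arm.camera("top");b=arm.camera("scene");cv2.imwrite("pics/t13.png",a);cv2.imwrite("pics/s13.png",b)
s=arm.sense();p=s["position"];print(p,s["orientation"],s["contact_force"],s["ft_torque"])
pj=lambda n,X:(lambda c:(M[n]["camera_matrix"]@c/c[2])[:2])((M[n]["camera_from_world"]@np.append(X,1))[:3])
h=np.radians(s["orientation"][2]-90);y=np.array([-np.sin(h),np.cos(h),0])
q=p-[0,0,.006]-.106*y;u,v=pj("top",q);print(u,v);u,v=int(round(u)),int(round(v))
print(cv2.cvtColor(a,6)[v-4:v+5,u-8:u+16])
print("rim right inner pred", pj("top",np.array([.621,.170,.092])-.118*y))
E
```

```text
clock: 16.9
position: [0.6218, 0.1686, 0.1272]
orientation: [180.0, -0.0, 94.5]
contact_force: [0.2, -0.7, -2.9]
gripper_width: 0.102
gripper_force: 69.1
[0.622  0.1687 0.1277] [179.9123  -0.0282  94.5438] [ 0.4179  0.12   -3.0039] [ 0.0356 -0.012   0.0361]
280.5684518138819 175.00498626120773
[[102 107 110 108 108 110 109 112 112 113 164 176 126  89  88  86  59  13
   36  49  50  51  50  56]
 [108  93  91  85  99 112 113 111 111 110 152 175 128  77  77  76  54  21
   30  52  52  50  55  52]
 [125  93  78  58  91 113 112 110 111 109 150 173 127  56  57  60  48  24
   33  50  55  54  54  52]
 [ 94  97  74  42  75 110 116 114 113 112 141 157 116  59  50  51  50  49
   51  46  52  52  51  55]
 [147 173 166 166 167 171 166 133 108 113 143 165 123  62  54  53  49  54
   56  53  49  54  56  54]
 [150 167 161 150 147 141 131 110 105 111 100 135 125  67  47  53  56  51
   52  50  51  53  54  49]
 [ 99 110 104  92  76  71  82  87  82  81  91 146 135  82  57  54  53  54
   51  54  55  54  54  48]
 [ 68  97 100  79  66  55  57  58  56  52  68 134 140  87  54  57  50  53
   56  55  53  56  51  53]
 [ 70  97 101  73  54  59  76  97 106 106 104 146 158 109  53  56  50  50
   52  54  51  51  55  53]]
rim right inner pred [284.842  176.7927]
```

```bash
echo '[[[0, 0, 0, -0.001, 0, 0.006, 0], [0, 0, 0, 0, 0, 0.006, 0], [0, 0, 0, 0, 0, 0.006, 0], [0, 0, 0, 0, 0, 0.005, 0], [0, 0, 0, 0, 0, 0.005, 0], [0, 0, 0, 0, 0, 0, 0]]]' | python3 drive.py; echo '[[[0, 0, 0, 0, 0, 0.003, 0], [0, 0, 0, 0, 0, 0.003, 0], [0, 0, 0, 0, 0, 0.002, 0], [0, 0, 0, 0, 0, 0, 0]]]' | python3 drive.py; echo '[[[0, 0, 0, 0, 0, 0.002, 0], [0, 0, 0, 0, 0, 0.002, 0], [0, 0, 0, 0, 0, 0, 0]]]' | python3 drive.py
```

```text
clock: 17.6
position: [0.621, 0.1676, 0.0977]
orientation: [-179.9, 0.0, 94.6]
contact_force: [-0.4, -0.6, -2.4]
gripper_width: 0.108
gripper_force: 69.2
clock: 18.0
position: [0.6213, 0.1676, 0.0904]
orientation: [-180.0, 0.0, 94.5]
contact_force: [0.2, 0.7, -3.4]
gripper_width: 0.108
gripper_force: 69.2
clock: 18.3
position: [0.6218, 0.1676, 0.0866]
orientation: [180.0, 0.0, 94.6]
contact_force: [1.9, -0.1, -2.3]
gripper_width: 0.101
gripper_force: 69.2
```

Bar is in the hook mouths with small forces. Lowering in 1–2 mm steps until both ends bear.

```bash
for i in 1; do echo '[[[0, 0, 0, 0, 0, 0.001, 0], [0, 0, 0, 0, 0, 0.001, 0], [0, 0, 0, 0, 0, 0, 0]]]' | python3 drive.py; python3 -c "from bench import arm;print(arm.sense()['ft_torque'])"; done; echo '[[[0, 0, 0, 0, 0, 0.001, 0], [0, 0, 0, 0, 0, 0, 0]]]' | python3 drive.py;python3 -c "from bench import arm;print(arm.sense()['ft_torque'])"
```

```text
clock: 18.6
position: [0.622, 0.1677, 0.0857]
orientation: [179.9, -0.0, 94.6]
contact_force: [-1.3, -0.9, 6.1]
gripper_width: 0.105
gripper_force: 70.8
[-0.15054537  0.19088608  0.20873885]
clock: 18.8
position: [0.6221, 0.1677, 0.0856]
orientation: [179.9, -0.1, 94.6]
contact_force: [-5.1, -0.9, 15.0]
gripper_width: 0.102
gripper_force: 72.0
[-0.29417095  1.0506681   0.21310537]
```

The bar bore at TCP z = 0.0857, which is the predicted seat height of 0.086. The load is about 15 N with only 0.3 Nm of end-to-end moment, against about 1.6 Nm if one end carried it, so both ends are seated. I'll ease the preload, check in the camera, and then release.

```bash
echo '[[[0, 0, 0, 0, 0, -0.001, 0], [0, 0, 0, 0, 0, -0.0003, 0], [0, 0, 0, 0, 0, 0, 0]]]' | python3 drive.py; python3 - <<'E'
from h import *
a=arm.camera("top");b=arm.camera("scene");cv2.imwrite("pics/t14.png",a);cv2.imwrite("pics/s14.png",b)
s=arm.sense();p=s["position"];print(s["ft_torque"])
pj=lambda n,X:(lambda c:(M[n]["camera_matrix"]@c/c[2])[:2])((M[n]["camera_from_world"]@np.append(X,1))[:3])
h=np.radians(4.6);y=np.array([-np.sin(h),np.cos(h),0])
for n,im in(("top",a),("scene",b)):
  for k in(.106,-.106):
    u,v=pj(n,np.array([p[0],p[1]+.0023,.080])+k*y);print(n,k,u,v);u,v=int(round(u)),int(round(v));print(cv2.cvtColor(im,6)[v-5:v+6,u-9:u+10])
E
```

```text
clock: 19.1
position: [0.6221, 0.1677, 0.0857]
orientation: [179.9, -0.0, 94.5]
contact_force: [-0.9, -0.3, 7.1]
gripper_width: 0.104
gripper_force: 70.5
[-0.1038  0.0554  0.1984]
top 0.106 212.46875668499501 184.4039033974766
[[130 136 140 147 149 153 156 156 155 156 156 158 157 157 156 156 155 154
  153]
 [130 137 142 145 148 150 153 154 154 156 156 157 155 157 155 155 154 155
  151]
 [131 138 142 146 150 150 153 154 156 157 156 157 155 156 156 156 153 153
  153]
 [132 137 143 147 151 151 154 155 154 157 156 156 158 156 155 153 153 154
  152]
 [132 137 142 147 149 151 154 156 155 154 157 157 156 158 156 155 156 154
  149]
 [133 140 143 146 151 152 154 157 157 155 158 159 157 156 159 155 155 153
  152]
 [136 140 144 147 150 153 151 154 156 157 156 157 158 156 157 153 154 153
  152]
 [136 141 146 151 151 152 151 155 157 156 158 157 155 157 155 153 152 154
  152]
 [135 141 146 148 152 153 156 153 157 157 157 158 157 159 155 156 154 153
  153]
 [137 142 145 148 150 153 155 157 156 155 156 157 158 154 156 155 155 153
  150]
 [141 140 146 150 150 153 155 157 158 157 158 156 157 155 154 1
[... 2140 characters left out ...]
 127  85  74 101 111 127 128 165 179 164 150
  140]
 [136 126 101  74  69 119 151 176 141 102 121 168 180 163 144 144 132 105
  118]
 [139 130 126  97  64  95 138 170 187 182 160 143 145 131 114 120 127 123
  125]
 [137 130 127 133 148 171 178 165 145 148 133 112 121 124 124 124 124 126
  128]
 [149 156 167 177 163 144 137 127 109 120 125 123 123 126 125 122 125 126
  127]
 [181 163 142 138 126 125 126 126 125 124 126 126 126 125 126 125 128 123
  127]
 [135 126 122 128 124 127 127 127 122 124 124 124 127 126 125 126 123 121
  122]
 [125 124 125 126 126 124 127 124 126 128 126 128 124 125 127 122 123 123
  123]
 [126 124 125 125 125 124 126 128 126 126 124 125 126 122 125 123 121 121
  123]]
```

The camera confirms both ends. The right end is at top (280.8,177), between the dark hook prongs. The left end starts at scene (289.5,156) inside its U, as predicted for the seat. Releasing.

```bash
echo '[[[0, 0, 0, 0, 0, -0.0005, 0.15], [0, 0, 0, 0, 0, 0, 0.25], [0, 0, 0, 0, 0, 0, 0.45], [0, 0, 0, 0, 0, 0, 0.45], [0, 0, 0, 0, 0, 0, 0.45]]]' | python3 drive.py 20; echo '[[[0, 0, 0, 0, 0, -0.01, 0.45], [0, 0, 0, 0, 0, -0.02, 0.45], [0, 0, 0, 0, 0, -0.03, 0.45], [0, 0, 0, 0, 0, -0.03, 0.45], [0, 0, 0, 0, 0, -0.03, 0.45], [0, 0, 0, 0, -0.02, -0.03, 0.45], [0, 0, 0, 0, -0.03, -0.03, 0.45], [0, 0, 0, 0, -0.03, -0.02, 0.45], [0, 0, 0, 0, -0.03, 0, 0.45], [0, 0, 0, 0, -0.03, 0, 0.45]]]' | python3 drive.py; echo '[[[0, 0, 0, -0.045, 0, 0, 0.45], [0, 0, 0, -0.045, 0, 0, 0.45], [0, 0, 0, -0.045, 0, 0, 0.45], [0, 0, 0, -0.045, 0, 0, 0.45], [0, 0, 0, -0.045, 0, 0, 0.45], [0, 0, 0, -0.045, 0, 0, 0.45], [0, 0, 0, 0, 0, 0, 0.45], [0, 0, 0, 0, 0, 0, 0.45]]]' | python3 drive.py; python3 - <<'E'
from h import *
a=arm.camera("top");b=arm.camera("scene");cv2.imwrite("pics/t15.png",a);cv2.imwrite("pics/s15.png",b)
pj=lambda n,X:(lambda c:(M[n]["camera_matrix"]@c/c[2])[:2])((M[n]["camera_from_world"]@np.append(X,1))[:3])
h=np.radians(4.6);y=np.array([-np.sin(h),np.cos(h),0])
for k in(.106,-.106):
    u,v=pj("top",np.array([.6221,.17,.080])+k*y);print(k,u,v);u,v=int(round(u)),int(round(v));print(cv2.cvtColor(a,6)[v-5:v+6,u-9:u+10])
# bar visible at both ends after release vs before (right side), lid edge, bystanders
t=cv2.imread("pics/t14.png")
print("right-end diff",cv2.absdiff(a,t)[165:190,268:290].max())
print("lid edge",[cv2.cvtColor(b,6)[r,358:376].tolist() for r in(132,138)])
t0=cv2.imread("pics/top0.png")
for n,(u,v) in dict(timer=(309,256),box=(430,249),bottle=(200,245)).items():
    print(n,(cv2.absdiff(a,t0)[v-14:v+14,u-16:u+16].max(2)>50).mean().round(3))
m=(a.max(2)<60)[165:200,225:265];v,u=np.nonzero(m);print("handle",m.sum(),plane("top",(u.mean()+225,v.mean()+165),.105) if m.sum() else 0)
E
```

```text
clock: 19.7
position: [0.6214, 0.1677, 0.0853]
orientation: [-180.0, -0.0, 94.5]
contact_force: [0.0, -0.2, -0.0]
gripper_width: 0.451
gripper_force: 0.0
clock: 20.7
position: [0.4812, 0.1561, 0.2865]
orientation: [179.9, -0.1, 94.5]
contact_force: [-0.4, -0.6, 0.3]
gripper_width: 0.451
gripper_force: 0.0
clock: 21.5
position: [0.5031, -0.114, 0.2859]
orientation: [180.0, -0.0, 94.4]
contact_force: [0.3, 1.0, 0.1]
gripper_width: 0.451
gripper_force: 0.0
0.106 212.46567700319818 184.3804921034811
[[ 84  82  81 156 187 132  59  57  54  55  95 102  77  74  92 104 105 105
  106]
 [ 85  81  86 133 164 122  55  59  58  56  79  80  53  39  83 104 103 102
  101]
 [ 82  81  82 124 160 119  58  63  58  56  73  92  78  51  59  92 102 105
  124]
 [ 86  84  83 112 151 115  67  67  53  57  75  95  83  51  32  80 104  97
  133]
 [ 85  86  86 104 143 117  84  77  58  59  59 101 118 118 107 140 167 166
  169]
 [ 85  83  86 105 143 115  77  68  50  56 105 160 176 164 158 156 158 155
  152]
 [ 84  84  83 100 138 118  75  65  59  65  83 119 127 122 111 104 110 104
  123]
 [ 88  89  86  93 143 126  87  6
[... 805 characters left out ...]
 52  51  52
   56]
 [132 134 130 120 107  95 103 107 101 106 105 102 146 156 107  55  51  50
   52]
 [101 124 108  78  70  54  88 105 105 109 111 104 144 164 114  52  51  47
   53]
 [108  94  74  60  60  62  94 110 108 110 109 110 159 176 119  57  49  51
   51]
 [105 103  82  74  72  89 107 111 110 112 112 110 142 167 122  53  51  52
   54]
 [114 110 110  98  98 109 112 111 111 109 111 111 147 157 110  55  55  55
   54]]
right-end diff 27
lid edge [[118, 124, 120, 120, 114, 125, 125, 124, 123, 121, 121, 120, 119, 118, 110, 107, 108, 112], [117, 121, 110, 115, 122, 124, 119, 122, 124, 124, 124, 125, 132, 133, 118, 110, 109, 110]]
timer 0.189
box 0.0
bottle 0.0
handle 73 [0.6193 0.1679 0.105 ]
```

```bash
python3 - <<'E'
import cv2
t0=cv2.imread("pics/top0.png")
for k in(10,12,14,15):
    a=cv2.imread(f"pics/t{k}.png");m=lambda i:(i[235:275,285:335,2]>150)&(i[235:275,285:335,1]<90)
    import numpy as np
    print(k,(cv2.absdiff(a,t0)[242:270,293:325].max(2)>50).mean().round(3),[(x.sum(),np.argwhere(x).mean(0).round(1)) for x in(m(a),m(t0))])
from bench import arm; arm.sign_off()
E
```

```text
10 0.656 [(np.int64(0), array([nan, nan])), (np.int64(155), array([20.4, 23.7]))]
12 0.54 [(np.int64(33), array([17.5, 27.7])), (np.int64(155), array([20.4, 23.7]))]
14 0.64 [(np.int64(0), array([nan, nan])), (np.int64(155), array([20.4, 23.7]))]
15 0.189 [(np.int64(155), array([20.3, 23.6])), (np.int64(155), array([20.4, 23.7]))]
the job is handed in; nothing more can be done<stdin>:6: RuntimeWarning: Mean of empty slice.
  ret = um.true_divide(
```

I handed the job in at about 22 s: the lid stands open on its stop, the carrier hangs with both bar ends seated in the hooks, and the timer, slide box and bottle have not moved; the one doubt is a brief wrist-force reading of about 64 N during the lid lift (limit 120 N), cause not identified, so if the gripper's body rather than a fingertip was pressing, it broke the 40 N limit.

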